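# Pack the sealed touch-up tins under the lift-out tray

### The job

Lift the tray off the caddy and set it aside on the rubber mat, then stand the three sealed tins upright on the caddy's floor, the large one in the wide bay, the medium one in the middle bay and the small one in the narrow bay. Leave the look-alike open, empty tins where they stand. Finally put the tray back on the caddy's rim, centred and square across the bays as it was.

Things in the scene. Friction and masses are not known exactly. Their poses are not given: they have to be found in the camera images.
- caddy: Fixed brown wooden caddy, open above, 228 (x) by 162 (y) by 66 mm high. Origin: centre of underside, z up. Floor 8 mm thick, walls 6 mm, all up to the rim. Two partitions along y make three bays, each 150 mm long in y (centred on y = 0), 58 mm deep: WIDE (84 mm in x) centred at x = -66 mm, MIDDLE (66 mm) at x = +15, NARROW (54 mm) at x = +81. The tray starts across it.
- tray_handle (a point): Grip point on the loose pale wooden tray, 66 mm above its underside, over its centre. Tray 240 (x) by 100 (y) mm, walls 25 mm high, flat underside, 0.35 kg, hardware fixed inside. Handle: upright board along x, 90 mm long, 14 mm thick (grip across y), top 14 mm above this point. Starts lying on the caddy's rim, centred, its x along the caddy's x.
- mat: Black rubber mat fixed flat on the bench, 280 (its x) by 140 (its y) mm, 4 mm thick. Origin: centre of its underside. The tray is set aside here.
- large_tin_mid (a point): Centre (half-way up) of the large SEALED steel tin: upright cylinder, diameter 62 mm, 50 mm high, closed by a pale press-in lid 3 mm below its rim; loose, under 0.35 kg, standing on the bench.
- large_empty_mid (a point): Centre (half-way up) of the large EMPTY steel tin: same outside as the sealed one (diameter 62 mm, 50 mm high) but without a lid: from above one looks down to its bottom. Leave it alone.
- medium_tin_mid (a point): Centre (half-way up) of the medium SEALED steel tin: upright cylinder, diameter 48 mm, 46 mm high, closed by a pale press-in lid 3 mm below its rim; loose, under 0.35 kg, standing on the bench.
- medium_empty_mid (a point): Centre (half-way up) of the medium EMPTY steel tin: same outside as the sealed one (diameter 48 mm, 46 mm high) but without a lid: from above one looks down to its bottom. Leave it alone.
- small_tin_mid (a point): Centre (half-way up) of the small SEALED steel tin: upright cylinder, diameter 36 mm, 42 mm high, closed by a pale press-in lid 3 mm below its rim; loose, under 0.35 kg, standing on the bench.
- small_empty_mid (a point): Centre (half-way up) of the small EMPTY steel tin: same outside as the sealed one (diameter 36 mm, 42 mm high) but without a lid: from above one looks down to its bottom. Leave it alone.

How it is judged:
By the outcome, as a careful person would: the job done as asked, in the order asked, and still so for the second after the job is handed in, with the robot touching nothing.
It also fails if it takes over 122 s, if anything falls off the work surface, if the arm or the gripper's body presses on something with over 40 N, if the wrist force passes 120 N, or if a joint passes its speed limit or range.

### The arm

A 6-joint arm with a two-finger parallel gripper is mounted at the origin on the work surface. World frame = base frame: x ahead of the robot, y to its left, z up, the work surface at z = 0. Lengths are in m, angles in rad, forces in N, time in s.
With the tool pointing down it reaches from about 0.225 to 0.725 m from the base axis. Payload 3.1 kg.
Tool frame: the origin (TCP) lies between the finger pads; the fingertips stand manip.tip_reach ahead of it and the grasp point (between the pads) lies 6 mm ahead of it (manip.tip_reach is the distance from the TCP to the fingertips, in m); z points along the fingers, y is the line along which they close (so a half turn about z gives the same grasp; the last joint's range is limited). The gripper opens to 85 mm and grips with 20 to 120 N. Pads are 22 mm wide; open, the fingers measure 114 mm over their backs; the gripper's body (76 mm by 85 mm) begins 54 mm behind the grasp point. The pads swing forward as they close: fully open they stand 13 mm farther back than shut.
Start: joints at [1.081, 0.048, 0.099, 1.622, 0, 1.443], TCP at [0.186, 0.491, 0.256] pointing down, gripper open.
Joint ranges: [-2.91, 2.91], [-0.99, 1.94], [-1.21, 1.42], [-2.12, 2.29], [-1.49, 1.47], [-3.14, 3.14]. Speed limits (rad/s): [2.79, 2.79, 3.14, 3.14, 3.14, 3.14].

### API

Orientations are given as a unit quaternion [w, x, y, z].
In Python, from station import manip, get_image, camera_params, order, find_in, cut_out, mark_of gives the robot as it stands. The module is installed in compiled form; this text tells all that it offers.
- The arm moves only by the shell command python3 -m inch 'ROWS' [FORCE]. ROWS is JSON, a list of rows, each a list of 7 numbers: the shift along the world's x, y, z in units of 25 mm (1.0 is 25 mm), then the turn, a rotation vector about the world's x, y, z in rad, then the gripper's target within -1 to 1 (fully open at 1, half-way at 0, shut at -1). A call has exactly 8 rows; each row is the pose to reach, as a shift and turn from the pose commanded when the call began; what a row does not reach only later rows make up. A row lasts 1/10 s, in which the tool goes at most 50 mm and 8.59 degrees, less where a joint would pass 70% of its speed; a pose out of reach is approached as far as the arm can. A call with a gripper value outside its range is refused whole. The fingers move at their own pace and stop on an object; FORCE is the grip in N (left out, the last holds). Time passes only in rows, so rows that repeat a pose let the fingers close, or fill a call up. It gives the time, the measured TCP pose, the force, the opening and the grip force at its end, in the units of the state.
- manip.state(): the state, without advancing time (a new reading comes with each control period).
- get_image(name): name is "scene" or "top"; returns (picture, depth): 420x560x3 uint8, red, green, blue; 420x560 float32, m along the optical axis (not along the pixel's ray), 0 where there is no reading.
- camera_params(name): a dict with "fovy" (degrees; the focal length in pixels is half the picture's height over the tangent of half this angle, whatever the lens; pixels are square), "cx", "cy" (the principal point, pixels), "cam_to_world" (4x4, takes a point from camera to world coordinates). Camera axes: x right, y down, z forward; pixel columns grow to the right and rows downward; lengths in m; the calibration is good to about 2 mm. A picture is of the moment at which its call begins. camera_params takes no time and is no camera call.
- order.job_done(): hands the job in; it is judged then, once.
Trained networks look in the newest picture that a camera, given by its name, has taken for a name from the list of things; names that differ only in an ending like _2 or _b are one class to them, and where a whole thing is asked for, a point or a joint stands for the part that bears it (a point fixed in the world has none). Each returns a list of dicts, best first, with "confidence" (0 to 1); they miss things now and then, are a little off and sometimes report something else, mostly with a low value. They report only what shows in the picture. A call takes as long as a camera call.
- find_in(camera, target): "xyz" ([x, y, z] in m, in world coordinates, good to about 4 mm: the middle of the surface that is visible of it).
- cut_out(camera, target): "region" (420x560 bool, what is visible of it).
- mark_of(camera, target): "xyz" ([x, y, z] in m, in world coordinates, good to about 4 mm: a listed point, or the origin of a listed thing).
The state is a dict: "clock": time; "joints": joint angles; "dq": joint speeds; "joint_torque": joint torques, N m; "ee_pos": TCP position; "ee_rot": TCP orientation; "ft_force": force on the tool from outside, world axes, zero at the start; "moment": the same for the moment, N m; "gripper_width": finger opening in m; "gripper_force": force on a finger pad.
Only numpy, scipy, OpenCV 4.12 (cv2) and the standard library are available. Lean on these libraries where they do the work, as an engineer would, in place of code of your own. Each camera call takes 0.05 s, during which the arm holds its last target. There are 200 camera calls.

## Working session

There is one attempt and no reset: what is moved stays moved. The work goes in short steps, Python scripts to look and compute and a shell command to move; the robot and the scene stay as the last step left them, time stands still between calls to the robot, and variables do not carry over. Pictures are saved under pics/ and viewed, at most 14 in all, crops included, and the job is handed in when it is done.

```bash
mkdir -p pics
cat > h.py <<'E'
import numpy as np, cv2
from station import *
def pts(cam,depth):
    p=camera_params(cam); f=210/np.tan(np.radians(p["fovy"])/2)
    v,u=np.mgrid[0:420,0:560]
    c=np.stack([(u-p["cx"])/f*depth,(v-p["cy"])/f*depth,depth,np.ones_like(depth)],-1)
    return (c@np.array(p["cam_to_world"]).T)[...,:3]
E
python3 - <<'E'
from h import *
ims=[]
for c in("top","scene"):
    im,d=get_image(c); cv2.imwrite(f"pics/{c}0.png",im[...,::-1])
    np.save(f"{c}0.npy",pts(c,d))
print(manip.tip_reach, {k:np.round(v,3).tolist() for k,v in manip.state().items()})
for n in "caddy tray_handle mat large_tin_mid large_empty_mid medium_tin_mid medium_empty_mid small_tin_mid small_empty_mid".split():
    for c in("top","scene"):
        print(n,c,[(np.round(r["xyz"],3).tolist(),round(r["confidence"],2)) for r in mark_of(c,n)[:3]])
E
```

```text
0.025 {'clock': 0.1, 'joints': [1.081, 0.049, 0.098, 1.622, -0.0, 1.443], 'dq': [-0.002, -0.002, 0.003, -0.001, -0.0, -0.002], 'joint_torque': [0.003, -33.985, 32.094, 0.016, -0.0, 0.0], 'ee_pos': [0.186, 0.491, 0.255], 'ee_rot': [-0.0, 0.18, 0.984, -0.001], 'ft_force': [0.189, -0.19, -0.554], 'moment': [-0.027, -0.031, 0.027], 'gripper_force': 0.0, 'gripper_width': 0.085}
caddy top [([0.516, -0.298, 0.001], 0.93)]
caddy scene [([0.517, -0.3, 0.004], 0.7)]
tray_handle top [([0.524, -0.297, 0.134], 0.83)]
tray_handle scene [([0.52, -0.3, 0.134], 0.74)]
mat top [([0.531, 0.307, 0.0], 0.95)]
mat scene [([0.537, 0.312, -0.003], 0.82), ([0.52, -0.297, 0.134], 0.43)]
large_tin_mid top []
large_tin_mid scene [([0.658, 0.061, 0.023], 0.76)]
large_empty_mid top [([0.646, -0.062, 0.026], 0.59)]
large_empty_mid scene [([0.647, -0.058, 0.026], 0.97)]
medium_tin_mid top [([0.522, -0.298, 0.13], 0.68), ([0.563, 0.124, 0.024], 0.58), ([0.439, 0.056, 0.019], 0.25)]
medium_tin_mid scene [([0.562, 0.132, 0.025], 0.7)]
medium_empty_mid top [([0.442, 0.06, 0.023], 0.81)]
medium_empty_mid scene [([0.44, 0.055, 0.022], 0.66)]
small_tin_mid top [([0.545, -0.134, 0.025], 0.59)]
small_tin_mid scene [([0.548, -0.131, 0.026], 0.89)]
small_empty_mid top [([0.438, -0.053, 0.018], 0.61)]
small_empty_mid scene [([0.444, -0.049, 0.016], 0.77)]
```

View pics/top0.png

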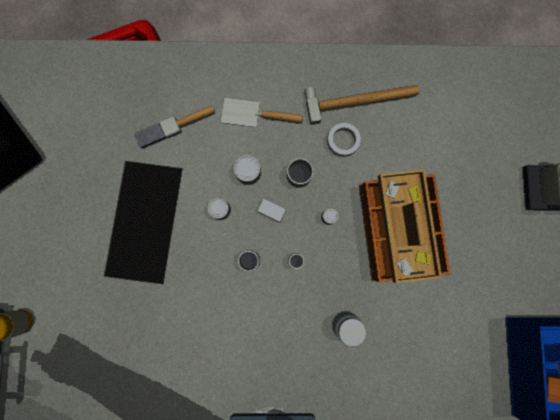

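View pics/scene0.png

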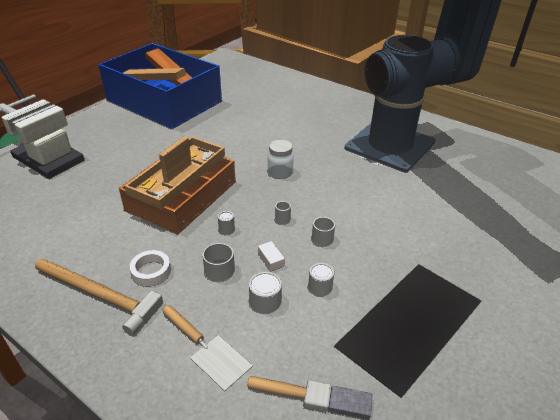

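The top view (up is world +x, left is +y) shows the caddy with its tray at about px (405,228) and the mat at (144,222). The lidded tins are large (247,168), medium (218,208) and small (330,216). The open tins are at (300,172), (248,260) and (297,261). This matches what the networks report.

Run:
```python
from h import *
P=np.load("top0.npy"); im=cv2.imread("pics/top0.png")
S=np.load("scene0.npy")
def rect(m,n):
    r=cv2.minAreaRect((m*1000).astype(np.float32)); print(n,len(m),np.round(r[0],1),np.round(r[1],1),round(r[2],1))
Q=P.reshape(-1,3)
near=lambda c,r,zl,zh,Q=Q:Q[(np.hypot(Q[:,0]-c[0],Q[:,1]-c[1])<r)&(Q[:,2]>zl)&(Q[:,2]<zh)]
rect(near((.52,-.298),.17,.055,.072)[:,:2],"rim")
rect(near((.52,-.298),.17,.055,.100)[:,:2],"caddy+tray")
rect(near((.52,-.298),.17,.082,.100)[:,:2],"traywall")
rect(near((.52,-.298),.17,.13,.16)[:,:2],"handle"); print(near((.52,-.298),.17,.12,.2)[:,2].max())
g=im.max(2); m=((g<25)&(abs(P[...,0]-.53)<.2)&(abs(P[...,1]-.31)<.14)); 
n,l,st,_=cv2.connectedComponentsWithStats(m.astype(np.uint8)); k=1+st[1:,4].argmax(); rect(P[l==k][:,:2],"mat")
for n,c,r,h in(("L",(.655,.061),.031,.05),("M",(.562,.128),.024,.046),("S",(.546,-.132),.018,.042),("Le",(.646,-.06),.031,.05),("Me",(.441,.057),.024,.046),("Se",(.441,-.05),.018,.042)):
    for nm,QQ in(("top",Q),("scene",S.reshape(-1,3))):
        q=near(c,r+.02,h-.012,h+.008,QQ); 
        if len(q)>4:
            (x,y),rr=cv2.minEnclosingCircle((q[:,:2]*1000).astype(np.float32)); print(n,nm,len(q),np.round([x,y,rr],1),np.round(np.median(q,0)*1000,1))
a=cv2.resize(im[160:295,350:460],None,fx=4,fy=4,interpolation=cv2.INTER_CUBIC); s=cv2.imread("pics/scene0.png")[130:235,115:240]
s=cv2.resize(s,(340,285)); o=np.zeros((540,790,3),np.uint8); o[:a.shape[0],:440]=a; o[:285,450:]=s; cv2.imwrite("pics/cad.png",cv2.convertScaleAbs(o,alpha=1.4))
```

```text
rim 2564 [ 519.5 -300.7] [239.7 163.5] 6.4
caddy+tray 5736 [ 519.9 -300.7] [240.1 163.5] 6.6
traywall 1181 [ 519.8 -299.6] [240.  102.2] 6.6
handle 393 [ 519.4 -299.3] [88.1 15.2] 6.4
0.15027064517141464
mat 6426 [532.6 309.2] [136.6 275.4] 82.7
L top 563 [653.2  62.4  31. ] [653.1  61.7  49.1]
L scene 801 [654.   62.3  32.7] [658.6  64.7  50.8]
M top 347 [559.9 127.9  23.9] [559.9 127.1  45.1]
M scene 469 [562.2 126.6  25.3] [565.3 129.6  46.9]
S top 193 [ 544.2 -131.9   17.9] [ 543.3 -131.6   41. ]
S scene 203 [ 546.9 -132.4   19.3] [ 548.6 -129.8   42.9]
Le top 151 [647.5 -60.7  31.1] [653.9 -61.6  49.3]
Le scene 393 [648.8 -62.1  32.5] [650.  -61.3  47.5]
Me top 98 [440.3  56.6  24. ] [439.4  58.5  45.7]
Me scene 265 [442.5  54.9  25.4] [441.4  57.4  43.2]
Se top 65 [440.4 -52.6  17.6] [441.9 -55.1  41.9]
Se scene 177 [441.1 -52.8  19.1] [443.2 -52.7  39.7]
```

View pics/cad.png

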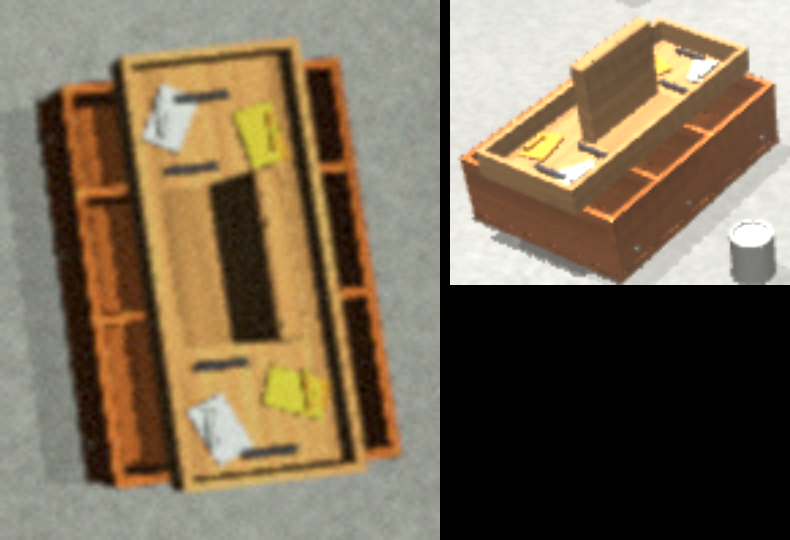

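The narrow bay is at the caddy's +x end and the wide bay at −x, with a yaw of about +6.5°. The mat's yaw is about −7.3°. I'm moving to the tray handle first.

```bash
python3 -m inch '[[0.23,-0.55,0,0,0,0.02,1],[0.7,-1.66,0,0,0,0.06,1],[1.4,-3.32,0,0,0,0.1,1],[2.14,-5.07,0,0,0,0.14,1],[2.88,-6.82,0,0,0,0.18,1],[3.62,-8.57,0,0,0,0.21,1],[4.36,-10.32,0,0,0,0.24,1],[5.1,-12.07,0,0,0,0.26,1]]' 60
python3 -m inch '[[0.74,-1.75,0,0,0,0.03,1],[1.48,-3.5,0,0,0,0.06,1],[2.22,-5.25,0,0,0,0.09,1],[2.96,-7,0,0,0,0.12,1],[3.7,-8.75,0,0,0,0.15,1],[4.44,-10.5,0,0,0,0.18,1],[5.18,-12.25,0,0,0,0.2,1],[5.92,-14,0,0,0,0.215,1]]'
```

```text
clock: 1.8
ee_pos: [0.3137, 0.1876, 0.2566]
ee_rot: [0.001, 0.05, 0.999, 0.0]
ft_force: [1.1, 0.0, 0.1]
gripper_width: 0.0853
gripper_force: 0.0
clock: 2.6
ee_pos: [0.4617, -0.1628, 0.2565]
ee_rot: [0.0, -0.057, 0.998, -0.0]
ft_force: [0.8, 0.3, 0.1]
gripper_width: 0.0856
gripper_force: 0.0
```

```bash
python3 -m inch '[[0.7,-1.7,0,0,0,0,1],[1.3,-3.2,0,0,0,0,1],[1.8,-4.3,0,0,0,0,1],[2.1,-5.1,0,0,0,0,1],[2.3,-5.47,0,0,0,0,1],[2.3,-5.47,-0.6,0,0,0,1],[2.3,-5.47,-1.5,0,0,0,1],[2.3,-5.47,-2.0,0,0,0,1]]'
python3 - <<'E'
from h import *
print(manip.state()["ee_pos"])
for c in("top","scene"):
    im,d=get_image(c); Q=pts(c,d).reshape(-1,3)
    q=Q[(abs(Q[:,0]-.52)<.14)&(abs(Q[:,1]+.3)<.08)&(Q[:,2]>.082)&(Q[:,2]<.1)]
    print(c,cv2.minAreaRect((q[:,:2]*1000).astype(np.float32)))
cv2.imwrite("pics/s1.png",im[...,::-1])
E
```

```text
clock: 3.4
ee_pos: [0.5183, -0.2966, 0.2046]
ee_rot: [-0.001, -0.057, 0.998, 0.001]
ft_force: [0.1, -0.1, -0.6]
gripper_width: 0.0852
gripper_force: 0.0
[ 0.5183403  -0.29656737  0.2046241 ]
top ((519.88232421875, -299.7811584472656), (240.61746215820312, 101.99786376953125), 6.846942901611328)
scene ((520.4888916015625, -300.42999267578125), (244.166259765625, 104.03237915039062), 6.5202789306640625)
```

View pics/s1.png

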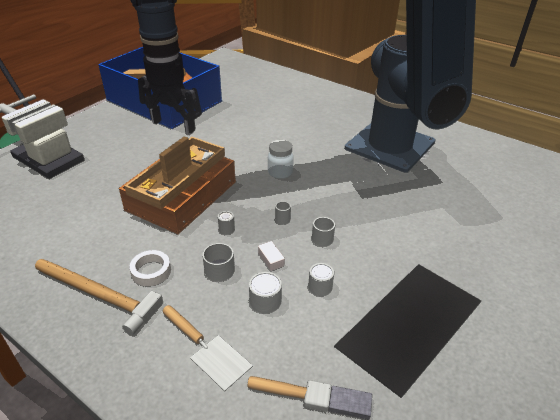

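The gripper hangs over the tray handle, at about px (175,120) above (178,160), and is aligned with it. Next I descend and grip.

```bash
python3 -m inch '[[0.03,-0.02,-0.5,0,0,0,1],[0.03,-0.02,-1.2,0,0,0,1],[0.03,-0.02,-1.8,0,0,0,1],[0.03,-0.02,-2.3,0,0,0,1],[0.03,-0.02,-2.6,0,0,0,1],[0.03,-0.02,-2.74,0,0,0,1],[0.03,-0.02,-2.74,0,0,0,1],[0.03,-0.02,-2.74,0,0,0,0]]' 70
python3 -m inch '[[0,0,0,0,0,0,-0.5],[0,0,0,0,0,0,-1],[0,0,0,0,0,0,-1],[0,0,0,0,0,0,-1],[0,0,0,0,0,0,-1],[0,0,0,0,0,0,-1],[0,0,0,0,0,0,-1],[0,0,0,0,0,0,-1]]' 70
```

```text
clock: 4.3
ee_pos: [0.5199, -0.2983, 0.1385]
ee_rot: [0.0, -0.057, 0.998, -0.0]
ft_force: [-1.0, -0.1, -0.5]
gripper_width: 0.0735
gripper_force: 0.0
clock: 5.1
ee_pos: [0.5198, -0.2984, 0.1382]
ee_rot: [0.0, -0.057, 0.998, -0.001]
ft_force: [-1.0, -2.2, 2.4]
gripper_width: 0.0133
gripper_force: 69.5
```

```bash
python3 -m inch '[[0,0,0.15,0,0,0,-1],[0,0,0.4,0,0,0,-1],[0,0,0.8,0,0,0,-1],[0,0,1.3,0,0,0,-1],[0,0,1.9,0,0,0,-1],[0,0,2.4,0,0,0,-1],[0,0,2.8,0,0,0,-1],[0,0,3,0,0,0,-1]]'
python3 - <<'E'
from h import *
for c in("top","scene"):
    im,d=get_image(c)
    if c=="top":
        P=pts(c,d);np.save("top1.npy",P);cv2.imwrite("pics/t1.png",im[...,::-1])
    print([(r["xyz"],r["confidence"]) for r in mark_of(c,"tray_handle")+mark_of(c,"caddy")])
E
```

```text
clock: 5.9
ee_pos: [0.5203, -0.2985, 0.2151]
ee_rot: [0.001, -0.057, 0.998, -0.001]
ft_force: [0.2, -1.4, -4.7]
gripper_width: 0.0132
gripper_force: 68.8
[([0.5192, -0.2953, 0.2089], 0.93), ([0.5587, 0.1236, 0.021], 0.29), ([0.5167, -0.2991, -0.0017], 0.79)]
[([0.5146, -0.298, 0.2072], 0.83), ([0.5182, -0.3028, 0.0001], 0.76)]
```

```bash
python3 -m inch '[[0,0.3,0,0,0,0,-1],[0,0.9,0,0,0,-0.01,-1],[0.03,1.8,0,0,0,-0.02,-1],[0.05,2.9,0,0,0,-0.03,-1],[0.08,4.1,0,0,0,-0.04,-1],[0.1,5.3,0,0,0,-0.05,-1],[0.13,6.5,0,0,0,-0.065,-1],[0.15,7.7,0,0,0,-0.08,-1]]'
python3 -m inch '[[0.03,1.2,0,0,0,-0.01,-1],[0.06,2.4,0,0,0,-0.02,-1],[0.09,3.6,0,0,0,-0.03,-1],[0.11,4.8,0,0,0,-0.04,-1],[0.13,6,0,0,0,-0.055,-1],[0.15,7.2,0,0,0,-0.07,-1],[0.17,8.4,0,0,0,-0.085,-1],[0.2,9.6,0,0,0,-0.1,-1]]'
python3 -m inch '[[0.03,1.2,0,0,0,-0.01,-1],[0.06,2.4,0,0,0,-0.02,-1],[0.09,3.6,0,0,0,-0.03,-1],[0.11,4.7,0,0,0,-0.04,-1],[0.13,5.7,0,0,0,-0.05,-1],[0.15,6.5,0,0,0,-0.06,-1],[0.17,6.9,0,0,0,-0.061,-1],[0.18,7,0,0,0,-0.061,-1]]'
```

```text
clock: 7.0
ee_pos: [0.5228, -0.1037, 0.2124]
ee_rot: [-0.0, -0.016, 1.0, 0.0]
ft_force: [-0.2, -0.4, -4.5]
gripper_width: 0.0129
gripper_force: 68.8
clock: 7.8
ee_pos: [0.5275, 0.1361, 0.2124]
ee_rot: [-0.0, 0.034, 0.999, 0.0]
ft_force: [0.5, 0.0, -5.2]
gripper_width: 0.0128
gripper_force: 68.8
clock: 8.6
ee_pos: [0.5322, 0.3105, 0.2122]
ee_rot: [-0.001, 0.063, 0.998, -0.0]
ft_force: [-0.9, -1.3, -4.3]
gripper_width: 0.013
gripper_force: 68.8
```

```bash
python3 -m inch '[[0,0,-0.4,0,0,0,-1],[0,0,-1.1,0,0,0,-1],[0,0,-1.9,0,0,0,-1],[0,0,-2.8,0,0,0,-1],[0,0,-3.6,0,0,0,-1],[0,0,-4.3,0,0,0,-1],[0,0,-4.8,0,0,0,-1],[0,0,-5.05,0,0,0,-1]]'
python3 -m inch '[[0,0,-0.1,0,0,0,-1],[0,0,-0.18,0,0,0,-1],[0,0,-0.25,0,0,0,-1],[0,0,-0.31,0,0,0,-1],[0,0,-0.36,0,0,0,-1],[0,0,-0.4,0,0,0,-1],[0,0,-0.4,0,0,0,-1],[0,0,-0.4,0,0,0,-1]]'
```

```text
clock: 9.4
ee_pos: [0.5318, 0.308, 0.0843]
ee_rot: [-0.001, 0.064, 0.998, -0.001]
ft_force: [0.3, -0.3, -4.6]
gripper_width: 0.0129
gripper_force: 68.7
clock: 10.2
ee_pos: [0.5328, 0.3095, 0.0766]
ee_rot: [-0.0, 0.064, 0.998, -0.0]
ft_force: [-0.4, -0.3, -5.0]
gripper_width: 0.0131
gripper_force: 68.7
```

```bash
python3 -m inch '[[0,0,-0.03,0,0,0,-1],[0,0,-0.06,0,0,0,-1],[0,0,-0.09,0,0,0,-1],[0,0,-0.09,0,0,0,-1],[0,0,-0.09,0,0,0,-1],[0,0,-0.09,0,0,0,-1],[0,0,-0.09,0,0,0,-1],[0,0,-0.09,0,0,0,-1]]'
```

```text
clock: 11.0
ee_pos: [0.533, 0.3095, 0.0762]
ee_rot: [0.0, 0.064, 0.998, 0.0]
ft_force: [-3.5, -1.6, 5.3]
gripper_width: 0.013
gripper_force: 70.3
```

```bash
python3 -m inch '[[0,0,0.09,0,0,0,0],[0,0,0.09,0,0,0,1],[0,0,0.09,0,0,0,1],[0,0,0.09,0,0,0,1],[0,0,0.6,0,0,0,1],[0,0,1.6,0,0,0,1],[0,0,2.8,0,0,0,1],[0,0,4,0,0,0,1]]'
python3 -m inch '[[0.2,-0.5,0.5,0,0,0.03,1],[0.7,-1.5,1,0,0,0.06,1],[1.4,-3,1,0,0,0.09,1],[2.2,-4.5,1,0,0,0.13,1],[3,-6.2,1,0,0,0.17,1],[3.8,-7.8,1,0,0,0.21,1],[4.5,-9.2,1,0,0,0.241,1],[4.82,-9.88,1,0,0,0.241,1]]'
cat > look.py <<'E'
import sys
from h import *
tag=sys.argv[1]; o=np.zeros((420,800,3),np.uint8)
im,d=get_image("top"); P=pts("top",d); np.save(f"top_{tag}.npy",P); cv2.imwrite(f"pics/top_{tag}.png",im[...,::-1])
im2,d2=get_image("scene"); P2=pts("scene",d2); np.save(f"sc_{tag}.npy",P2); cv2.imwrite(f"pics/sc_{tag}.png",im2[...,::-1])
def rect(Q,zl,zh,c,r):
    Q=Q.reshape(-1,3);q=Q[(np.hypot(Q[:,0]-c[0],Q[:,1]-c[1])<r)&(Q[:,2]>zl)&(Q[:,2]<zh)]
    return [np.round(x,1) for x in cv2.minAreaRect((q[:,:2]*1000).astype(np.float32))] if len(q)>3 else None
print("rim",rect(P,.06,.075,(.52,-.3),.16),rect(P2,.06,.075,(.52,-.3),.16))
print("tray on mat",rect(P,.023,.04,(.533,.309),.15),rect(P2,.023,.04,(.533,.309),.15))
E
python3 look.py a
```

```text
clock: 11.8
ee_pos: [0.5327, 0.3095, 0.1759]
ee_rot: [0.0, 0.064, 0.998, 0.0]
ft_force: [0.7, 0.8, 1.0]
gripper_width: 0.0852
gripper_force: 0.0
clock: 12.6
ee_pos: [0.6547, 0.059, 0.2]
ee_rot: [0.001, -0.055, 0.998, -0.001]
ft_force: [-0.8, 0.1, -0.3]
gripper_width: 0.0854
gripper_force: 0.0
rim [array([ 517.3, -301.4]), array([228. , 163.5]), np.float64(6.5)] [array([ 518.3, -301.8]), array([233.9, 166.7]), np.float64(7.0)]
tray on mat [array([537. , 347.3]), array([ 32.9, 239.4]), np.float64(84.8)] [array([533.3, 308. ]), array([101.9, 244.1]), np.float64(82.8)]
```

View pics/top_a.png

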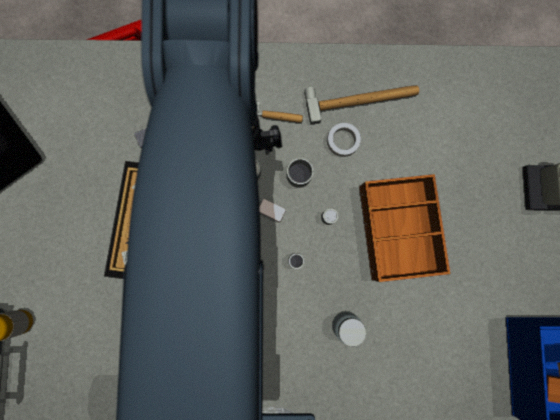

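The tray sits on the mat, at about px (120,220) and partly hidden by the arm. The caddy is open, with the narrow bay at the top, (403,190), and the wide bay at the bottom, (410,258). The large tin is next.

```bash
python3 -m inch '[[0,0,-0.4,0,0,0,1],[0,0,-1.2,0,0,0,1],[0,0,-2.2,0,0,0,1],[0,0,-3.2,0,0,0,1],[0,0,-4.2,0,0,0,1],[0,0,-5.2,0,0,0,1],[0,0,-6.1,0,0,0,1],[0,0,-6.6,0,0,0,1]]'
python3 -m inch '[[0,0,-0.04,0,0,0,1],[0,0,-0.04,0,0,0,0],[0,0,-0.04,0,0,0,-1],[0,0,-0.04,0,0,0,-1],[0,0,-0.04,0,0,0,-1],[0,0,-0.04,0,0,0,-1],[0,0,-0.04,0,0,0,-1],[0,0,-0.04,0,0,0,-1]]' 45
```

```text
clock: 13.5
ee_pos: [0.6506, 0.0648, 0.0312]
ee_rot: [-0.002, -0.058, 0.998, 0.0]
ft_force: [-0.1, -0.4, 0.7]
gripper_width: 0.0855
gripper_force: 0.0
clock: 14.3
ee_pos: [0.6548, 0.0627, 0.0354]
ee_rot: [0.002, -0.057, 0.998, 0.0]
ft_force: [-0.0, 0.7, 5.3]
gripper_width: 0.0611
gripper_force: 50.1
```

```bash
python3 -m inch '[[0,0,0.15,0,0,0,-1],[0,0,0.5,0,0,0,-1],[0,0,1.1,0,0,0,-1],[0,0,1.9,0,0,0,-1],[0,0,2.8,0,0,0,-1],[0,0,3.7,0,0,0,-1],[0,0,4.5,0,0,0,-1],[0,0,5,0,0,0,-1]]'
python3 -m inch '[[-0.2,-0.35,0,0,0,0,-1],[-0.6,-1.05,0,0,0,0,-1],[-1.1,-2.1,0,0,0,0,-1],[-1.7,-3.2,0,0,0,0,-1],[-2.3,-4.3,0,0,0,0,-1],[-2.9,-5.4,0,0,0,0,-1],[-3.5,-6.5,0,0,0,0,-1],[-4.1,-7.6,0,0,0,0,-1]]'
python3 -m inch '[[-0.6,-1.1,0,0,0,0,-1],[-1.2,-2.2,0,0,0,0,-1],[-1.8,-3.3,0,0,0,0,-1],[-2.4,-4.4,0,0,0,0,-1],[-3,-5.5,0,0,0,0,-1],[-3.5,-6.5,0,0,0,0,-1],[-3.85,-7.05,0,0,0,0,-1],[-3.94,-7.2,0,0,0,0,-1]]'
python3 look.py b
```

```text
clock: 15.1
ee_pos: [0.6542, 0.0624, 0.1614]
ee_rot: [0.002, -0.057, 0.998, -0.0]
ft_force: [0.6, -0.2, -1.9]
gripper_width: 0.0609
gripper_force: 49.7
clock: 15.9
ee_pos: [0.5487, -0.1287, 0.1567]
ee_rot: [-0.001, -0.056, 0.998, 0.0]
ft_force: [1.4, -0.3, -2.6]
gripper_width: 0.0612
gripper_force: 49.7
clock: 16.7
ee_pos: [0.4506, -0.3084, 0.1573]
ee_rot: [-0.001, -0.055, 0.998, 0.001]
ft_force: [0.4, 0.1, -2.0]
gripper_width: 0.0609
gripper_force: 49.7
rim [array([ 517.5, -301. ]), array([228.3, 163.3]), np.float64(6.4)] [array([ 518.4, -301.1]), array([232.1, 164.5]), np.float64(6.3)]
tray on mat [array([532.7, 308.8]), array([101.9, 240.6]), np.float64(82.9)] [array([533.3, 307.9]), array([101.4, 243.2]), np.float64(82.7)]
```

Run:
```python
import cv2,numpy as np
o=np.zeros((500,800,3),np.uint8)
a=cv2.imread("pics/top_b.png")[150:300,340:465]; s=cv2.imread("pics/sc_b.png")[80:245,90:260]
a=cv2.resize(a,(400,480));s=cv2.resize(s,(395,383));o[:480,:400]=a;o[:383,405:]=s;cv2.imwrite("pics/b.png",cv2.convertScaleAbs(o,alpha=1.4))
```

```text
(no output)
```

View pics/b.png

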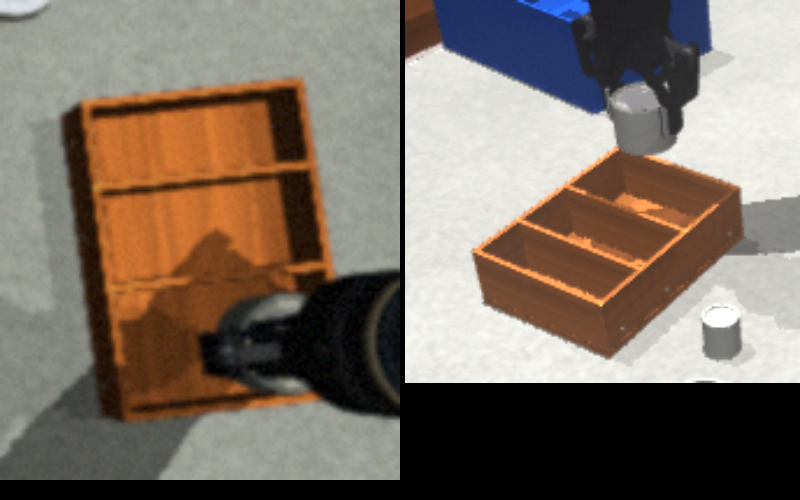

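The large tin hangs over the wide bay, seen from the side at about (640,115) in the right crop. The bay is clear beneath it. Lowering.

```bash
python3 -m inch '[[0,0,-0.3,0,0,0,-1],[0,0,-0.9,0,0,0,-1],[0,0,-1.6,0,0,0,-1],[0,0,-2.3,0,0,0,-1],[0,0,-3,0,0,0,-1],[0,0,-3.6,0,0,0,-1],[0,0,-4.1,0,0,0,-1],[0,0,-4.4,0,0,0,-1]]'
python3 -m inch '[[0,0,-0.06,0,0,0,-1],[0,0,-0.12,0,0,0,-1],[0,0,-0.18,0,0,0,-1],[0,0,-0.22,0,0,0,-1],[0,0,-0.25,0,0,0,-1],[0,0,-0.25,0,0,0,-1],[0,0,-0.25,0,0,0,-1],[0,0,-0.25,0,0,0,-1]]'
```

```text
clock: 17.6
ee_pos: [0.4518, -0.3064, 0.0463]
ee_rot: [-0.001, -0.057, 0.998, 0.001]
ft_force: [0.3, -0.5, -1.4]
gripper_width: 0.0608
gripper_force: 49.7
clock: 18.4
ee_pos: [0.4528, -0.308, 0.0433]
ee_rot: [0.001, -0.057, 0.998, -0.001]
ft_force: [-1.8, 1.4, 5.4]
gripper_width: 0.0607
gripper_force: 50.1
```

```bash
python3 -m inch '[[0,0,0.03,0,0,0,0.5],[0,0,0.06,0,0,0,0.85],[0,0,0.06,0,0,0,0.85],[0,0,0.06,0,0,0,0.85],[0,0,0.5,0,0,0,0.85],[0,0,1.4,0,0,0,0.85],[0,0,2.6,0,0,0,0.85],[0,0,3.8,0,0,0,0.85]]'
python3 -m inch '[[0.1,0.3,0.8,0,0,0,1],[0.5,1,0.8,0,0,0,1],[1.1,2.1,0.8,0,0,0,1],[1.8,3.4,0.8,0,0,0,1],[2.5,4.7,0.8,0,0,0,1],[3.1,5.9,0.8,0,0,0,1],[3.5,6.7,0.8,0,0,0,1],[3.7,7.02,0.8,0,0,0,1]]'
python3 look.py c
python3 - <<'E'
import cv2,numpy as np
o=np.zeros((480,800,3),np.uint8)
a=cv2.imread("pics/top_c.png")[150:300,300:455]; s=cv2.imread("pics/sc_c.png")[80:265,90:260]
a=cv2.resize(a,(400,387));s=cv2.resize(s,(395,430));o[:387,:400]=a;o[:430,405:]=s;cv2.imwrite("pics/c.png",cv2.convertScaleAbs(o,alpha=1.4))
E
```

```text
clock: 19.2
ee_pos: [0.4521, -0.3073, 0.1384]
ee_rot: [-0.0, -0.057, 0.998, 0.0]
ft_force: [1.1, -0.8, -0.1]
gripper_width: 0.0789
gripper_force: 0.0
clock: 20.0
ee_pos: [0.5457, -0.1301, 0.1579]
ee_rot: [0.0, -0.058, 0.998, 0.0]
ft_force: [-0.7, 0.6, 0.3]
gripper_width: 0.0854
gripper_force: 0.0
rim [array([ 447.2, -383.6]), array([39.3, 93.7]), np.float64(69.1)] [array([ 519. , -301.3]), array([230.9, 164.9]), np.float64(6.4)]
tray on mat [array([532.5, 309.1]), array([101.7, 240.4]), np.float64(82.6)] [array([533.1, 307.9]), array([101.3, 243.1]), np.float64(82.9)]
```

View pics/c.png

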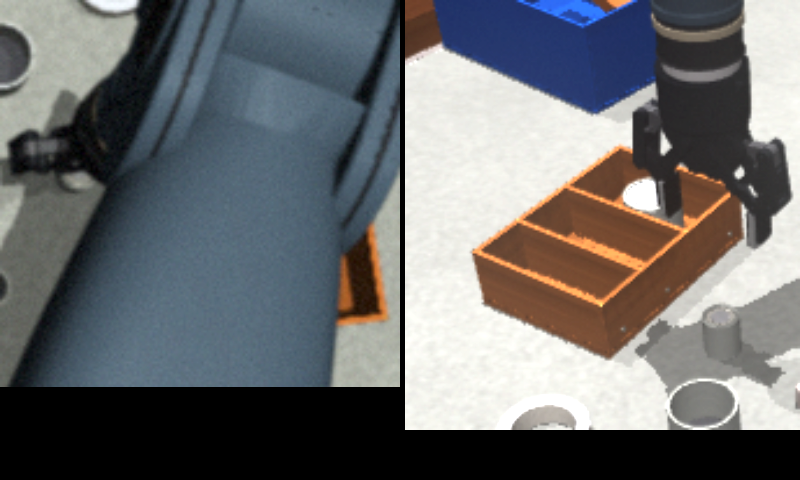

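The large tin stands upright in the wide bay, lid showing at about (645,195) in the right crop. The small tin is below the gripper, at (720,330). Descending onto it.

```bash
python3 -m inch '[[0,0,-0.3,0,0,0,1],[0,0,-0.9,0,0,0,1],[0,0,-1.7,0,0,0,1],[0,0,-2.5,0,0,0,1],[0,0,-3.3,0,0,0,1],[0,0,-4.1,0,0,0,1],[0,0,-4.7,0,0,0,1],[0,0,-5,0,0,0,1]]'
python3 -m inch '[[0,0,0,0,0,0,1],[0,0,0,0,0,0,0.3],[0,0,0,0,0,0,-0.3],[0,0,0,0,0,0,-1],[0,0,0,0,0,0,-1],[0,0,0,0,0,0,-1],[0,0,0,0,0,0,-1],[0,0,0,0,0,0,-1]]' 45
```

```text
clock: 20.9
ee_pos: [0.5426, -0.1321, 0.0291]
ee_rot: [-0.002, -0.056, 0.998, 0.001]
ft_force: [-0.8, -0.3, -0.7]
gripper_width: 0.0854
gripper_force: 0.0
clock: 21.7
ee_pos: [0.5458, -0.1322, 0.0333]
ee_rot: [0.001, -0.057, 0.998, -0.0]
ft_force: [-0.0, 0.6, 6.2]
gripper_width: 0.0351
gripper_force: 45.2
```

```bash
python3 -m inch '[[0,0,0.15,0,0,0,-1],[0,0,0.5,0,0,0,-1],[0,0,1.1,0,0,0,-1],[0,0,1.9,0,0,0,-1],[0,0,2.8,0,0,0,-1],[0,0,3.6,0,0,0,-1],[0,0,4.2,0,0,0,-1],[0,0,4.6,0,0,0,-1]]'
python3 -m inch '[[0.08,-0.25,0,0,0,0,-1],[0.3,-0.9,0,0,0,0,-1],[0.65,-1.9,0,0,0,0,-1],[1.05,-3.1,0,0,0,0,-1],[1.45,-4.3,0,0,0,0,-1],[1.8,-5.4,0,0,0,0,-1],[2.05,-6.1,0,0,0,0,-1],[2.14,-6.35,0,0,0,0,-1]]'
python3 -m inch '[[0,0,-0.3,0,0,0,-1],[0,0,-0.6,0,0,0,-1],[0,0,-0.9,0,0,0,-1],[0,0,-1.2,0,0,0,-1],[0,0,-1.4,0,0,0,-1],[0,0,-1.5,0,0,0,-1],[0,0,-1.5,0,0,0,-1],[0,0,-1.5,0,0,0,-1]]'
python3 look.py d
python3 - <<'E'
import cv2,numpy as np
o=np.zeros((480,800,3),np.uint8)
a=cv2.imread("pics/top_d.png")[150:300,300:455]; s=cv2.imread("pics/sc_d.png")[80:265,90:260]
a=cv2.resize(a,(400,387));s=cv2.resize(s,(395,430));o[:387,:400]=a;o[:430,405:]=s;cv2.imwrite("pics/d.png",cv2.convertScaleAbs(o,alpha=1.4))
E
```

```text
clock: 22.5
ee_pos: [0.5455, -0.1323, 0.1493]
ee_rot: [0.001, -0.057, 0.998, -0.001]
ft_force: [0.1, 0.2, -0.8]
gripper_width: 0.035
gripper_force: 44.9
clock: 23.3
ee_pos: [0.5977, -0.2938, 0.1444]
ee_rot: [-0.001, -0.055, 0.998, 0.0]
ft_force: [0.3, 0.4, -0.5]
gripper_width: 0.035
gripper_force: 45.0
clock: 24.1
ee_pos: [0.5985, -0.2907, 0.1099]
ee_rot: [0.0, -0.057, 0.998, -0.0]
ft_force: [0.0, -0.2, -0.9]
gripper_width: 0.035
gripper_force: 45.0
rim [array([ 517.4, -301. ]), array([228.1, 162.9]), np.float64(6.4)] [array([ 518.1, -301.5]), array([232.2, 166.1]), np.float64(6.4)]
tray on mat [array([532.6, 309. ]), array([102.1, 240.5]), np.float64(82.6)] [array([533.2, 307.9]), array([101.2, 243.6]), np.float64(82.7)]
```

View pics/d.png

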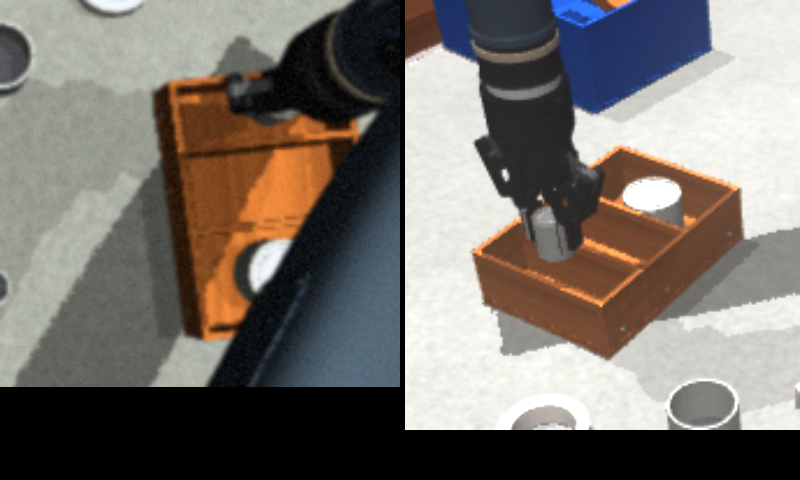

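The small tin hangs over the narrow bay, at (550,235) in the right crop, with the large tin standing at (650,195). Lowering it in.

```bash
python3 -m inch '[[0,0,-0.25,0,0,0,-1],[0,0,-0.7,0,0,0,-1],[0,0,-1.2,0,0,0,-1],[0,0,-1.7,0,0,0,-1],[0,0,-2.1,0,0,0,-1],[0,0,-2.4,0,0,0,-1],[0,0,-2.55,0,0,0,-1],[0,0,-2.55,0,0,0,-1]]'
python3 -m inch '[[0,0,-0.05,0,0,0,-1],[0,0,-0.1,0,0,0,-1],[0,0,-0.15,0,0,0,-1],[0,0,-0.18,0,0,0,-1],[0,0,-0.2,0,0,0,-1],[0,0,-0.2,0,0,0,-1],[0,0,-0.2,0,0,0,-1],[0,0,-0.2,0,0,0,-1]]'
```

```text
clock: 25.0
ee_pos: [0.5979, -0.2905, 0.0449]
ee_rot: [-0.001, -0.057, 0.998, 0.0]
ft_force: [0.4, 0.2, -1.3]
gripper_width: 0.0352
gripper_force: 45.0
clock: 25.8
ee_pos: [0.5985, -0.2909, 0.0414]
ee_rot: [0.0, -0.057, 0.998, -0.0]
ft_force: [-0.6, 1.4, 2.9]
gripper_width: 0.0351
gripper_force: 45.2
```

```bash
python3 -m inch '[[0,0,0,0,0,0,-0.2],[0,0,0.03,0,0,0,0.3],[0,0,0.06,0,0,0,0.5],[0,0,0.06,0,0,0,0.5],[0,0,0.5,0,0,0,0.5],[0,0,1.4,0,0,0,0.5],[0,0,2.6,0,0,0,0.5],[0,0,3.8,0,0,0,0.5]]'
python3 -m inch '[[0,0.3,0.8,0,0,0,0.5],[-0.1,1,0.8,0,0,0,1],[-0.2,2.2,0.8,0,0,0,1],[-0.3,3.6,0.8,0,0,0,1],[-0.45,5.1,0.8,0,0,0,1],[-0.6,6.6,0.8,0,0,0,1],[-0.7,8.1,0.8,0,0,0,1],[-0.85,9.6,0.8,0,0,0,1]]'
python3 -m inch '[[-0.15,1.5,0,0,0,0,1],[-0.3,3,0,0,0,0,1],[-0.4,4.4,0,0,0,0,1],[-0.5,5.6,0,0,0,0,1],[-0.6,6.6,0,0,0,0,1],[-0.65,7.13,0,0,0,0,1],[-0.65,7.13,0,0,0,0,1],[-0.65,7.13,0,0,0,0,1]]'
python3 look.py e
python3 - <<'E'
import cv2,numpy as np
o=np.zeros((480,800,3),np.uint8)
a=cv2.imread("pics/top_e.png")[150:300,300:455]; s=cv2.imread("pics/sc_e.png")[100:330,115:365]
a=cv2.resize(a,(390,377));s=cv2.resize(s,(400,368));o[:377,:390]=a;o[:368,400:]=s;cv2.imwrite("pics/e.png",cv2.convertScaleAbs(o,alpha=1.4))
E
```

```text
clock: 26.6
ee_pos: [0.5981, -0.2906, 0.137]
ee_rot: [-0.0, -0.057, 0.998, 0.0]
ft_force: [-0.1, 0.2, -0.0]
gripper_width: 0.064
gripper_force: 0.0
clock: 27.4
ee_pos: [0.5771, -0.0494, 0.1568]
ee_rot: [0.001, -0.056, 0.998, -0.0]
ft_force: [-0.1, 0.4, 0.2]
gripper_width: 0.0854
gripper_force: 0.0
clock: 28.2
ee_pos: [0.5611, 0.1269, 0.1561]
ee_rot: [0.0, -0.057, 0.998, -0.0]
ft_force: [0.6, -1.0, 0.3]
gripper_width: 0.0853
gripper_force: 0.0
rim [array([ 517.4, -301.1]), array([228. , 164.1]), np.float64(6.5)] [array([ 518.8, -300.7]), array([231.5, 166.8]), np.float64(6.3)]
tray on mat None [array([532.4, 308.2]), array([101.4, 245.2]), np.float64(82.8)]
```

View pics/e.png

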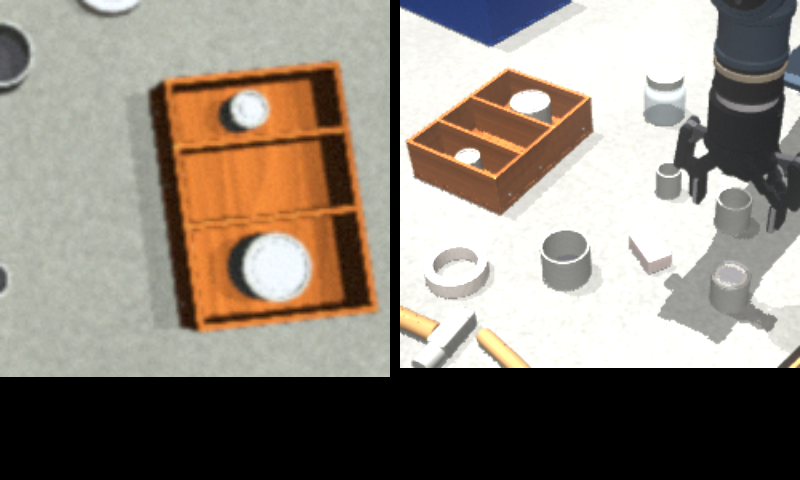

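The small and large tins stand upright in their bays, at (248,108) and (275,265) in the left crop. The gripper is above the medium tin, at (730,285) in the right crop.

```bash
python3 -m inch '[[0,0,-0.3,0,0,0,1],[0,0,-0.9,0,0,0,1],[0,0,-1.7,0,0,0,1],[0,0,-2.5,0,0,0,1],[0,0,-3.3,0,0,0,1],[0,0,-4.1,0,0,0,1],[0,0,-4.6,0,0,0,1],[0,0,-4.88,0,0,0,1]]'
python3 -m inch '[[0,0,0,0,0,0,1],[0,0,0,0,0,0,0.3],[0,0,0,0,0,0,-0.3],[0,0,0,0,0,0,-1],[0,0,0,0,0,0,-1],[0,0,0,0,0,0,-1],[0,0,0,0,0,0,-1],[0,0,0,0,0,0,-1]]' 45
python3 -m inch '[[0,0,0.15,0,0,0,-1],[0,0,0.5,0,0,0,-1],[0,0,1.1,0,0,0,-1],[0,0,1.9,0,0,0,-1],[0,0,2.8,0,0,0,-1],[0,0,3.7,0,0,0,-1],[0,0,4.5,0,0,0,-1],[0,0,4.88,0,0,0,-1]]'
```

```text
clock: 29.1
ee_pos: [0.5591, 0.127, 0.0311]
ee_rot: [-0.002, -0.056, 0.998, -0.0]
ft_force: [-0.6, -0.2, 0.2]
gripper_width: 0.0855
gripper_force: 0.0
clock: 29.9
ee_pos: [0.5621, 0.1277, 0.0354]
ee_rot: [0.002, -0.057, 0.998, 0.0]
ft_force: [0.1, 0.3, 5.7]
gripper_width: 0.0468
gripper_force: 46.9
clock: 30.7
ee_pos: [0.5621, 0.1277, 0.1593]
ee_rot: [0.002, -0.057, 0.998, 0.0]
ft_force: [0.5, 0.0, -1.6]
gripper_width: 0.0471
gripper_force: 46.6
```

```bash
python3 -m inch '[[0,-0.3,0,0,0,0,-1],[-0.05,-0.9,0,0,0,0,-1],[-0.12,-1.9,0,0,0,0,-1],[-0.2,-3.1,0,0,0,0,-1],[-0.3,-4.3,0,0,0,0,-1],[-0.4,-5.6,0,0,0,0,-1],[-0.5,-6.9,0,0,0,0,-1],[-0.6,-8.2,0,0,0,0,-1]]'
python3 -m inch '[[-0.08,-1.3,0,0,0,0,-1],[-0.17,-2.6,0,0,0,0,-1],[-0.25,-3.9,0,0,0,0,-1],[-0.33,-5.2,0,0,0,0,-1],[-0.41,-6.5,0,0,0,0,-1],[-0.48,-7.7,0,0,0,0,-1],[-0.52,-8.5,0,0,0,0,-1],[-0.54,-8.83,0,0,0,0,-1]]'
python3 -m inch '[[0,0,-0.3,0,0,0,-1],[0,0,-0.7,0,0,0,-1],[0,0,-1.2,0,0,0,-1],[0,0,-1.6,0,0,0,-1],[0,0,-1.9,0,0,0,-1],[0,0,-2,0,0,0,-1],[0,0,-2,0,0,0,-1],[0,0,-2,0,0,0,-1]]'
python3 look.py f
python3 - <<'E'
import cv2,numpy as np
o=np.zeros((480,800,3),np.uint8)
a=cv2.imread("pics/top_f.png")[150:300,300:455]; s=cv2.imread("pics/sc_f.png")[80:265,90:260]
a=cv2.resize(a,(400,387));s=cv2.resize(s,(395,430));o[:387,:400]=a;o[:430,405:]=s;cv2.imwrite("pics/f.png",cv2.convertScaleAbs(o,alpha=1.4))
E
```

```text
clock: 31.5
ee_pos: [0.5439, -0.0797, 0.1537]
ee_rot: [-0.002, -0.056, 0.998, 0.0]
ft_force: [0.2, 0.6, -0.4]
gripper_width: 0.0472
gripper_force: 46.6
clock: 32.3
ee_pos: [0.5308, -0.3003, 0.1542]
ee_rot: [-0.001, -0.055, 0.998, 0.001]
ft_force: [0.2, -0.2, -2.0]
gripper_width: 0.047
gripper_force: 46.6
clock: 33.1
ee_pos: [0.5327, -0.2983, 0.1063]
ee_rot: [0.0, -0.057, 0.998, -0.0]
ft_force: [0.1, -0.1, -0.7]
gripper_width: 0.0468
gripper_force: 46.6
rim [array([ 517.4, -301.2]), array([228.1, 163.4]), np.float64(6.5)] [array([ 517.9, -301.1]), array([232.7, 166.6]), np.float64(6.6)]
tray on mat [array([532.8, 309.2]), array([101.9, 240.1]), np.float64(82.9)] [array([533.2, 307.9]), array([101.2, 244.5]), np.float64(82.8)]
```

View pics/f.png

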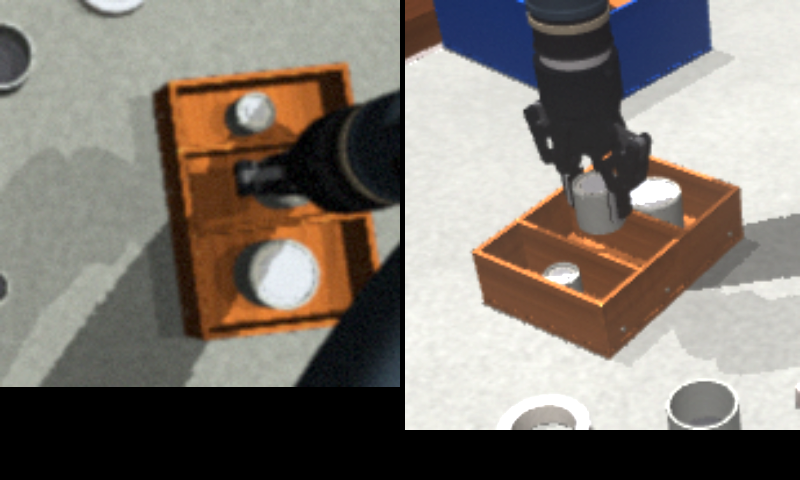

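The medium tin is over the middle bay, at (600,205) in the right crop, with the other two upright in theirs. Lowering and releasing.

```bash
python3 -m inch '[[0,0,-0.25,0,0,0,-1],[0,0,-0.7,0,0,0,-1],[0,0,-1.2,0,0,0,-1],[0,0,-1.7,0,0,0,-1],[0,0,-2.1,0,0,0,-1],[0,0,-2.3,0,0,0,-1],[0,0,-2.4,0,0,0,-1],[0,0,-2.4,0,0,0,-1]]'
python3 -m inch '[[0,0,-0.05,0,0,0,-1],[0,0,-0.1,0,0,0,-1],[0,0,-0.14,0,0,0,-1],[0,0,-0.17,0,0,0,-1],[0,0,-0.19,0,0,0,-1],[0,0,-0.19,0,0,0,-1],[0,0,-0.19,0,0,0,-1],[0,0,-0.19,0,0,0,-1]]'
```

```text
clock: 34.0
ee_pos: [0.5322, -0.2981, 0.0454]
ee_rot: [-0.0, -0.057, 0.998, 0.0]
ft_force: [0.1, -0.7, -0.6]
gripper_width: 0.0467
gripper_force: 46.6
clock: 34.8
ee_pos: [0.5328, -0.2986, 0.0434]
ee_rot: [0.001, -0.057, 0.998, -0.001]
ft_force: [-2.2, 1.8, 6.9]
gripper_width: 0.0467
gripper_force: 47.2
```

```bash
python3 -m inch '[[0,0,0.03,0,0,0,0],[0,0,0.06,0,0,0,0.7],[0,0,0.06,0,0,0,0.7],[0,0,0.06,0,0,0,0.7],[0,0,0.5,0,0,0,0.7],[0,0,1.4,0,0,0,0.7],[0,0,2.6,0,0,0,0.7],[0,0,3.8,0,0,0,0.7]]'
python3 -m inch '[[0,0.3,0.6,0,0,0,1],[0,1,0.9,0,0,0,1],[0,2.2,1,0,0,-0.02,1],[0,3.8,1,0,0,-0.04,1],[0,5.4,1,0,0,-0.06,1],[0,7,1,0,0,-0.08,1],[0,8.6,1,0,0,-0.1,1],[0,10.2,1,0,0,-0.12,1]]'
python3 -m inch '[[0,1.6,0,0,0,-0.02,1],[0,3.2,0,0,0,-0.04,1],[0,4.8,0,0,0,-0.05,1],[0,6.4,0,0,0,-0.06,1],[0,8,0,0,0,-0.07,1],[0,9.5,0,0,0,-0.08,1],[0,11,0,0,0,-0.09,1],[0,12.2,0,0,0,-0.1,1]]'
python3 -m inch '[[0,0.8,-0.2,0,0,-0.01,1],[0,1.4,-0.6,0,0,-0.02,1],[0,1.75,-1,0,0,-0.021,1],[0,1.9,-1.4,0,0,-0.021,1],[0,1.91,-1.8,0,0,-0.021,1],[0,1.91,-2,0,0,-0.021,1],[0,1.91,-2,0,0,-0.021,1],[0,1.91,-2,0,0,-0.021,1]]'
python3 look.py g
python3 - <<'E'
import cv2,numpy as np
o=np.zeros((480,800,3),np.uint8)
a=cv2.imread("pics/top_g.png")[150:300,300:455]; s=cv2.imread("pics/sc_g.png")
a=cv2.resize(a,(300,290));s=cv2.resize(s,(490,368));o[:290,:300]=a;o[:368,310:]=s;cv2.imwrite("pics/g.png",cv2.convertScaleAbs(o,alpha=1.4))
E
```

```text
clock: 35.6
ee_pos: [0.5321, -0.2981, 0.1372]
ee_rot: [-0.0, -0.057, 0.998, 0.0]
ft_force: [0.3, 0.6, -0.7]
gripper_width: 0.0727
gripper_force: 0.0
clock: 36.4
ee_pos: [0.5306, -0.0401, 0.1595]
ee_rot: [-0.001, 0.003, 1.0, 0.001]
ft_force: [0.6, 0.1, -1.0]
gripper_width: 0.0851
gripper_force: 0.0
clock: 37.2
ee_pos: [0.5299, 0.2646, 0.1594]
ee_rot: [-0.002, 0.052, 0.999, -0.0]
ft_force: [1.2, 0.6, 0.3]
gripper_width: 0.0852
gripper_force: 0.0
clock: 38.0
ee_pos: [0.5325, 0.3088, 0.1112]
ee_rot: [0.0, 0.064, 0.998, -0.0]
ft_force: [0.4, 0.3, -0.1]
gripper_width: 0.0856
gripper_force: 0.0
rim [array([ 517.3, -301.3]), array([228.3, 163.7]), np.float64(6.5)] [array([ 517.7, -301.5]), array([233. , 166.3]), np.float64(6.9)]
tray on mat [array([532.5, 309.1]), array([102.1, 240.7]), np.float64(82.6)] [array([532.9, 308. ]), array([101.5, 244.5]), np.float64(83.0)]
```

View pics/g.png

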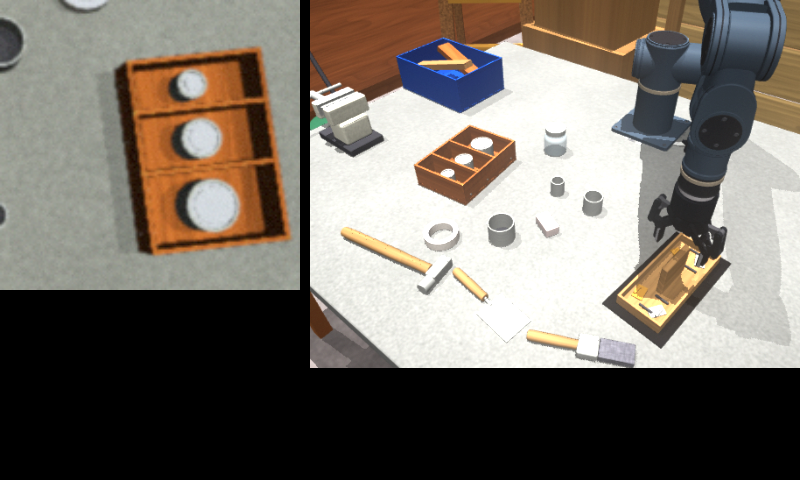

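All three lidded tins stand in their bays, at (190,83), (200,138) and (212,205) in the left crop. The empties haven't moved, and the gripper is aligned over the tray handle at about (690,245). Re-gripping the tray.

```bash
python3 -m inch '[[0,0,-0.3,0,0,0,1],[0,0,-0.7,0,0,0,1],[0,0,-1.1,0,0,0,1],[0,0,-1.4,0,0,0,1],[0,0,-1.4,0,0,0,1],[0,0,-1.4,0,0,0,1],[0,0,-1.4,0,0,0,0],[0,0,-1.4,0,0,0,-0.5]]' 70
python3 -m inch '[[0,0,0,0,0,0,-1],[0,0,0,0,0,0,-1],[0,0,0,0,0,0,-1],[0,0,0,0,0,0,-1],[0,0,0,0,0,0,-1],[0,0,0,0,0,0,-1],[0,0,0,0,0,0,-1],[0,0,0,0,0,0,-1]]' 70
python3 -m inch '[[0,0,0.15,0,0,0,-1],[0,0,0.5,0,0,0,-1],[0,0,1.1,0,0,0,-1],[0,0,1.9,0,0,0,-1],[0,0,2.9,0,0,0,-1],[0,0,3.9,0,0,0,-1],[0,0,4.8,0,0,0,-1],[0,0,5.4,0,0,0,-1]]'
```

```text
clock: 38.9
ee_pos: [0.5328, 0.3097, 0.0768]
ee_rot: [0.001, 0.064, 0.998, 0.0]
ft_force: [0.2, 0.1, 0.2]
gripper_width: 0.0588
gripper_force: 0.0
clock: 39.7
ee_pos: [0.5326, 0.3097, 0.0764]
ee_rot: [0.0, 0.064, 0.998, 0.0]
ft_force: [0.9, 1.0, 2.3]
gripper_width: 0.0133
gripper_force: 69.8
clock: 40.5
ee_pos: [0.533, 0.3097, 0.2144]
ee_rot: [0.002, 0.064, 0.998, 0.001]
ft_force: [0.4, 0.6, -4.3]
gripper_width: 0.013
gripper_force: 69.0
```

```bash
python3 -m inch '[[0,-0.3,0,0,0,0,-1],[0,-0.9,0,0,0,0.01,-1],[-0.03,-1.8,0,0,0,0.02,-1],[-0.06,-2.9,0,0,0,0.03,-1],[-0.09,-4.1,0,0,0,0.04,-1],[-0.12,-5.3,0,0,0,0.05,-1],[-0.15,-6.5,0,0,0,0.065,-1],[-0.18,-7.7,0,0,0,0.08,-1]]'
python3 -m inch '[[-0.03,-1.2,0,0,0,0.01,-1],[-0.06,-2.4,0,0,0,0.02,-1],[-0.09,-3.6,0,0,0,0.03,-1],[-0.12,-4.8,0,0,0,0.04,-1],[-0.15,-6,0,0,0,0.055,-1],[-0.18,-7.2,0,0,0,0.07,-1],[-0.2,-8.4,0,0,0,0.085,-1],[-0.22,-9.6,0,0,0,0.1,-1]]'
python3 -m inch '[[-0.02,-1.2,0,0,0,0.01,-1],[-0.04,-2.4,0,0,0,0.02,-1],[-0.07,-3.6,0,0,0,0.03,-1],[-0.1,-4.8,0,0,0,0.04,-1],[-0.12,-5.8,0,0,0,0.05,-1],[-0.14,-6.6,0,0,0,0.06,-1],[-0.16,-7,0,0,0,0.061,-1],[-0.16,-7.09,0,0,0,0.061,-1]]'
python3 -m inch '[[0,0,-0.3,0,0,0,-1],[0,0,-0.8,0,0,0,-1],[0,0,-1.4,0,0,0,-1],[0,0,-2,0,0,0,-1],[0,0,-2.4,0,0,0,-1],[0,0,-2.6,0,0,0,-1],[0,0,-2.6,0,0,0,-1],[0,0,-2.6,0,0,0,-1]]'
python3 - <<'E'
from h import *
for c in("top","scene"):
    im,d=get_image(c); Q=pts(c,d).reshape(-1,3)
    for zl,zh in((.093,.112),(.055,.069)):
        q=Q[(np.hypot(Q[:,0]-.52,Q[:,1]+.3)<.16)&(Q[:,2]>zl)&(Q[:,2]<zh)]
        print(c,zl,cv2.minAreaRect((q[:,:2]*1000).astype(np.float32)))
E
```

```text
clock: 41.3
ee_pos: [0.5268, 0.1152, 0.21]
ee_rot: [-0.001, 0.024, 1.0, -0.0]
ft_force: [0.6, -0.2, -3.6]
gripper_width: 0.0129
gripper_force: 68.9
clock: 42.1
ee_pos: [0.5211, -0.1245, 0.2101]
ee_rot: [-0.001, -0.026, 1.0, 0.0]
ft_force: [0.3, 0.2, -4.0]
gripper_width: 0.0129
gripper_force: 68.9
clock: 42.9
ee_pos: [0.5174, -0.3011, 0.2101]
ee_rot: [-0.001, -0.056, 0.998, 0.001]
ft_force: [0.6, -0.2, -4.5]
gripper_width: 0.0127
gripper_force: 68.9
clock: 43.7
ee_pos: [0.5186, -0.3004, 0.1465]
ee_rot: [0.0, -0.057, 0.998, -0.0]
ft_force: [-0.3, 0.2, -3.9]
gripper_width: 0.013
gripper_force: 68.8
top 0.093 ((519.1195068359375, -300.28924560546875), (240.51202392578125, 101.52291107177734), 6.639198303222656)
top 0.055 ((517.6044311523438, -300.98406982421875), (228.07911682128906, 163.95706176757812), 6.617977142333984)
scene 0.093 ((520.2907104492188, -301.44403076171875), (244.9473419189453, 104.18838500976562), 6.703479766845703)
scene 0.055 ((518.5478515625, -301.49371337890625), (230.7188720703125, 165.6693878173828), 6.518381118774414)
```

```bash
python3 -m inch '[[-0.04,-0.01,-0.1,0,0,0,-1],[-0.04,-0.01,-0.18,0,0,0,-1],[-0.04,-0.01,-0.24,0,0,0,-1],[-0.04,-0.01,-0.29,0,0,0,-1],[-0.04,-0.01,-0.33,0,0,0,-1],[-0.04,-0.01,-0.36,0,0,0,-1],[-0.04,-0.01,-0.36,0,0,0,-1],[-0.04,-0.01,-0.36,0,0,0,-1]]'
```

```text
clock: 44.6
ee_pos: [0.5173, -0.3005, 0.1384]
ee_rot: [0.0, -0.057, 0.998, -0.0]
ft_force: [-3.5, 1.8, 5.7]
gripper_width: 0.0132
gripper_force: 70.2
```

Contact: the rim is carrying the tray. I'll release, rise and check.

```bash
python3 -m inch '[[0,0,0.06,0,0,0,0],[0,0,0.06,0,0,0,1],[0,0,0.06,0,0,0,1],[0,0,0.06,0,0,0,1],[0,0,0.6,0,0,0,1],[0,0,1.6,0,0,0,1],[0,0,2.8,0,0,0,1],[0,0,4,0,0,0,1]]'
python3 -m inch '[[-0.2,0.6,0.4,0,0,0,1],[-0.6,1.8,0.8,0,0,0,1],[-1.2,3.2,1,0,0,0,1],[-1.8,4.7,1,0,0,0,1],[-2.4,6.2,1,0,0,0,1],[-3,7.6,1,0,0,0,1],[-3.4,8.6,1,0,0,0,1],[-3.6,9,1,0,0,0,1]]'
python3 -m inch '[[0,0,0,0,0,0,1],[0,0,0,0,0,0,1],[0,0,0,0,0,0,1],[0,0,0,0,0,0,1],[0,0,0,0,0,0,1],[0,0,0,0,0,0,1],[0,0,0,0,0,0,1],[0,0,0,0,0,0,1]]'
python3 - <<'E'
from h import *
ims=[]
for c in("top","scene"):
    im,d=get_image(c); ims.append(im[...,::-1]); Q=pts(c,d).reshape(-1,3)
    for zl,zh in((.082,.1),(.055,.069)):
        q=Q[(np.hypot(Q[:,0]-.52,Q[:,1]+.3)<.16)&(Q[:,2]>zl)&(Q[:,2]<zh)]
        print(c,zl,cv2.minAreaRect((q[:,:2]*1000).astype(np.float32)))
o=np.zeros((300,800,3),np.uint8);o[:,:400]=cv2.resize(ims[0],(400,300));o[:,400:]=cv2.resize(ims[1],(400,300))
cv2.imwrite("pics/end.png",cv2.convertScaleAbs(o,alpha=1.3))
E
```

```text
clock: 45.4
ee_pos: [0.5173, -0.3005, 0.2388]
ee_rot: [0.0, -0.057, 0.998, -0.0]
ft_force: [0.6, -0.4, 0.0]
gripper_width: 0.0851
gripper_force: 0.0
clock: 46.2
ee_pos: [0.4258, -0.0728, 0.2621]
ee_rot: [-0.0, -0.058, 0.998, 0.0]
ft_force: [0.2, -1.1, 0.1]
gripper_width: 0.085
gripper_force: 0.0
clock: 47.0
ee_pos: [0.4274, -0.0756, 0.262]
ee_rot: [-0.0, -0.056, 0.998, 0.0]
ft_force: [0.2, 0.2, -0.3]
gripper_width: 0.0854
gripper_force: 0.0
top 0.082 ((552.65771484375, -296.61083984375), (170.11627197265625, 101.62818908691406), 6.4886064529418945)
top 0.055 ((550.6517333984375, -297.377197265625), (161.8620147705078, 164.11032104492188), 6.228063583374023)
scene 0.082 ((517.6287841796875, -300.61590576171875), (247.03619384765625, 104.580810546875), 6.7806620597839355)
scene 0.055 ((520.043212890625, -302.26043701171875), (236.04949951171875, 167.88021850585938), 7.0622334480285645)
```

View pics/end.png

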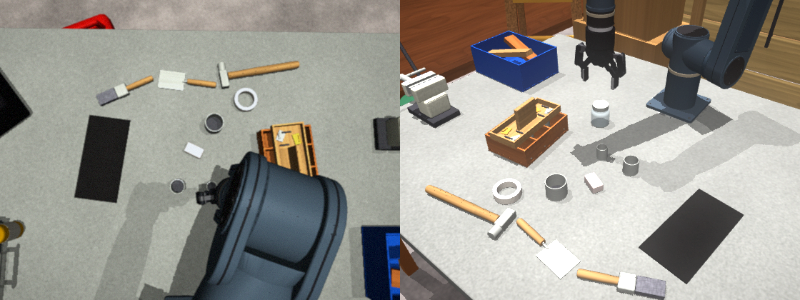

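The tray is back on the caddy's rim, centred and square at about (527,125) in the right half. The mat is bare, the three empties are where they started, and the arm is clear of everything. Handing in.

```bash
python3 -c "
from station import order
print(order.job_done())"
```

```text
the job is handed in; nothing more can be done
None
```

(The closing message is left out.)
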